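# Tip two nuts from the narrow caddy into the ashtray

## Task

Tip the narrow caddy just far enough (about 40 degrees, never past 55) that its flap swings open and both nuts slide out into the ashtray standing before it. Then lower the caddy gently back level on its stand without dropping it, and let go. Do not tip the wide caddy, and leave the ashtray where it stands.

Things in the scene. Friction and masses are not known exactly. Their poses are not given: they have to be found in the camera images.
- narrow_caddy: Narrow tipping caddy: sheet-metal box with a closed roof, 123 mm long, 66 wide, 51 high, between the cheeks of a grey stand bolted to the bench. Origin: middle of its hinge axis, 95 mm above the bench; x to the mouth (level at rest), y along the axis, z up. Tipping turns it about +y: mouth down, tail up, to 74 degrees at most. Box spans x -78 (tail) to +45 (mouth), floor z +8, roof z +59. 0.55 kg, no spring.
- narrow_bar (a point): Middle of the narrow caddy's handle: a round steel bar, 10 mm thick, along the caddy's y, above the tail, at x -70, y 0, z +103 mm in the caddy's frame (axes as the caddy's); 53 mm clear between its uprights, 39 mm free below, free before and behind. It swings with the box about the hinge axis. The heavy tail brings the box back to rest from any angle; let go, it drops hard.
- narrow_mouth (a point): Lower lip of the narrow caddy's mouth, at x +45, y 0, z +8 mm in the caddy's frame. A steel flap covers the mouth, hung from its top edge (x +46, z +53 mm); it swings open by its own weight as the box tips. The nuts slide from about 20 degrees and are out within a second at 40 degrees.
- wide_caddy: The wide caddy: same make, frame and handle, but 126 mm wide (113 mm between the handle's uprights), on its own bolted stand beside the narrow one, with no ashtray before it. Which of the two stands left and which right changes.
- ashtray: White round ceramic ashtray, 150 mm across the rim, 124 mm at the foot, 30 mm high, wall 6 mm, inner floor 7 mm up, 0.6 kg, loose, with two short bolts lying in it. It stands under the mouth of the narrow caddy, its centre about 105 mm in front of the tipping axis. Origin: centre of its underside, z up.
- nut_a: Oiled steel hex nut, 24 mm across the flats, 13 mm thick, 33 g, loose inside the narrow caddy (the one nearer the tail). Origin: centre of its underside, z along its bore.
- nut_b: A second nut just like it, nearer the mouth of the narrow caddy. Origin: centre of its underside, z along its bore.
Things that resemble listed ones, but are neither listed nor needed, are in the scene too. What is shaped like the part that bears narrow_caddy but orange or turquoise is not meant.

How it is judged:
On the way:
1. with the narrow caddy tipped (over 17 degrees), both nuts have come to lie in the ashtray (angle between narrow_caddy's own z axis and vertical above 0.3 rad and horizontal distance between each of nut_a, nut_b and ashtray below 0.062 m and z of each of nut_a, nut_b in the frame of ashtray below 0.04 m), for 0.1 s.
At the end, for the whole second after the job is handed in: Both nuts lie at rest in the ashtray (centres within 62 mm of its axis, below 40 mm above its foot); the narrow caddy is back on its stop, level to 0.1 rad (6 degrees) and still; the ashtray is upright and within 25 mm of where it stood; the wide caddy is level (horizontal distance between each of nut_a, nut_b and ashtray below 0.062 m and z of each of nut_a, nut_b in the frame of ashtray below 0.04 m and angle between each of narrow_caddy, wide_caddy, ashtray's own z axis and vertical below 0.1 rad and distance of ashtray from where it was at the start of the episode below 0.025 m and angular speed of narrow_caddy below 0.1 rad/s and linear speed of each of nut_a, nut_b below 0.03 m/s); the robot touches nothing.
It fails at once if the narrow caddy is tipped past 55 degrees (angle between narrow_caddy's own z axis and vertical above 0.96 rad).
It fails at once if the narrow caddy is dropped or jerked (turning faster than 3 rad/s) (angular speed of narrow_caddy above 3 rad/s).
It fails at once if the wide caddy is tipped (over 10 degrees) (angle between wide_caddy's own z axis and vertical above 0.175 rad).
It also fails if it takes over 35 s, if anything falls off the work surface, if the arm or the gripper's body presses on something with over 40 N, if the wrist force passes 120 N, or if a joint passes its speed limit or range.

## Robot

A 6-joint arm with a two-finger parallel gripper is mounted at the origin on the work surface. World frame = base frame: x ahead of the robot, y to its left, z up, the work surface at z = 0. Lengths are in m, angles in rad, forces in N, time in s.
With the tool pointing down it reaches from about 0.375 to 0.925 m from the base axis. Payload 5.7 kg.
Tool frame: the origin (TCP) lies midway between the tips of the shut fingers; the grasp point (between the pads) lies ctrl.pinch_z behind it (ctrl.pinch_z is the distance from the TCP to the grasp point, in m); z points along the fingers, y is the line along which they close (so a half turn about z gives the same grasp; the last joint's range is limited). The gripper opens to 85 mm and grips with 20 to 120 N. Pads are 22 mm wide; open, the fingers measure 114 mm over their backs; the gripper's body (76 mm by 85 mm) begins 54 mm behind the grasp point. The pads swing forward as they close: fully open they stand 13 mm farther back than shut.
Start: joints at [1.043, 0.359, 1.51, -0, 1.272, -0.115], TCP at [0.241, 0.55, 0.231] pointing down, gripper open.
Joint ranges: [-2.97, 2.97], [-1.01, 2.36], [0.21, 2.38], [-0.96, 4.11], [0.2, 2.71], [-2.98, 2.98]. Speed limits (rad/s): [2.39, 2.39, 3.14, 3.14, 3.14, 3.14].

## Interface

Orientations are given as a unit quaternion [x, y, z, w].
In Python, from workcell import ctrl gives the robot as it stands.
- The arm moves only by the shell command python3 -m jog 'ROWS' [OPENING]. ROWS is JSON, a list of rows, each an object of numbers: "tx", "ty", "tz": the shift along the world's x, y, z as a fraction of full scale; "rx", "ry", "rz": the turn, a rotation vector about the world's x, y, z as a fraction of full scale. In form: [{"tx": .., "ty": .., "tz": .., "rx": .., "ry": .., "rz": ..}, ...]. A call has 1 to 10 rows; each row is the pose to reach, as a shift and turn from the pose commanded when the call began, turning the shorter way round; what a row does not reach only later rows make up. Full scale, the value 1, is 10 cm for a shift and pi rad for a turn. A row lasts 1/10 s, in which the tool goes at most 50 mm and 8.59 degrees, less where a joint would pass 70% of its speed; a pose out of reach is approached as far as the arm can. A call with a number of a shift or a turn outside -1 to 1 is refused whole. A call with a gripper value outside its range is refused whole. OPENING is the finger opening in mm, from 0 to 85.4, set as the call begins (- or left out, the last holds). The fingers move at their own pace and stop on an object; the grip force is fixed at half the most. Time passes only in rows, so rows that repeat a pose let the fingers close. It gives the time, the measured TCP pose, the force, the opening and the grip force at its end, in the units of the state.
- ctrl.get_obs(): the state, without advancing time (a new reading comes with each control period).
- ctrl.get_image(name): name is "side" or "top" or "wrist"; returns (picture, depth): 400x640x3 uint8, blue, green, red; 400x640 float32, m along the optical axis (not along the pixel's ray), 0 where there is no reading.
- ctrl.camera_model(name): a dict with "fov_y" (degrees; the focal length in pixels is half the picture's height over the tangent of half this angle, whatever the lens; pixels are square), "cx", "cy" (the principal point, pixels), "T" (4x4, takes a point from camera to world coordinates); the wrist camera has in their place "mount" (4x4, takes a point from camera to tool coordinates, whose origin is the TCP and whose axes are the flange's). Camera axes: x right, y down, z forward; pixel columns grow to the right and rows downward; lengths in m; the calibration is good to about 2 mm. A picture is of the moment at which its call begins: read the wrist's pose just before it. camera_model takes no time and is no camera call.
- ctrl.sign_off(): hands the job in; it is judged then, once.
The state is a dict: "clock": time; "joints": joint angles; "joint_velocities": joint speeds; "effort": joint torques, N m; "ee_pos": TCP position; "tool_rot": TCP orientation; "ft_force": force on the tool from outside, world axes, zero at the start; "ft_torque": the same for the moment, N m; "opening": finger opening in m; "grasp_force": force on a finger pad.
Only numpy, scipy, OpenCV 4.12 (cv2) and the standard library are available. Lean on these libraries where they do the work, as an engineer would, in place of code of your own. Each camera call takes 0.05 s, during which the arm holds its last target. There are 200 camera calls.

## Working session

There is one attempt and no reset: what is moved stays moved. The work goes in short steps, Python scripts to look and compute and a shell command to move; the robot and the scene stay as the last step left them, time stands still between calls to the robot, and variables do not carry over. Pictures are saved under pics/ and viewed, at most 10 in all, crops included, and the job is handed in when it is done.

```bash
ls; mkdir -p pics
cat > h.py <<'E'
import numpy as np, cv2
from workcell import ctrl
def cam(n):
    im,d=ctrl.get_image(n); m=ctrl.camera_model(n); return im,d,m
def pts(d,m,T):
    h,w=d.shape; f=h/2/np.tan(np.radians(m['fov_y'])/2)
    v,u=np.mgrid[:h,:w]
    P=np.stack([(u-m['cx'])/f*d,(v-m['cy'])/f*d,d],-1)
    return P@T[:3,:3].T+T[:3,3]
E
python3 - <<'E'
from h import *
for n in ('top','side'):
    im,d,m=cam(n); cv2.imwrite(f'pics/{n}.png',im); np.savez(f'{n}.npz',im=im,d=d)
    print(n,m,(d>0).mean())
print(ctrl.get_obs(),ctrl.pinch_z)
E
```

```text
pics
top {'fov_y': 54.87574102122745, 'cx': 323.78205103532764, 'cy': 197.2529789451391, 'T': array([[-0.02451818, -0.98892611,  0.14636939,  0.33803848],
       [-0.99968754,  0.02496631,  0.00122512, -0.10701777],
       [-0.00486586, -0.14629362, -0.98922925,  1.21596541],
       [ 0.        ,  0.        ,  0.        ,  1.        ]])} 0.995796875
side {'fov_y': 46.507500837610976, 'cx': 317.3975542050593, 'cy': 204.02163288770726, 'T': array([[ 0.95346214, -0.18168236,  0.24062724,  0.21758355],
       [-0.30131201, -0.60326239,  0.73843454, -0.91719741],
       [ 0.01100083, -0.77657325, -0.62993092,  0.84831192],
       [ 0.        ,  0.        ,  0.        ,  1.        ]])} 0.99600390625
{'clock': 0.1, 'joints': array([ 1.04288668e+00,  3.59422963e-01,  1.51132812e+00, -2.72286341e-05,
        1.27254343e+00, -1.15084472e-01]), 'joint_velocities': array([ 0.00127402, -0.00134524, -0.00213783, -0.00081784,  0.00044728,
        0.00093766]), 'effort': array([-6.05187161e-04, -5.28656960e+01, -2.79345363e+01, -4.20376209e-04,
        5.09828518e-03, -2.69762342e-05]), 'ee_pos': array([0.24040714, 0.54904336, 0.23054214]), 'tool_rot': array([ 2.04945964e-01,  9.78772919e-01, -8.11440417e-04, -2.56539174e-04]), 'ft_force': array([-0.97019476, -0.51953176, -0.30689809]), 'ft_torque': array([-0.00566239, -0.03077442, -0.02346434]), 'grasp_force': 0.0, 'opening': 0.08536875180865497} 0.0187
```

View pics/top.png

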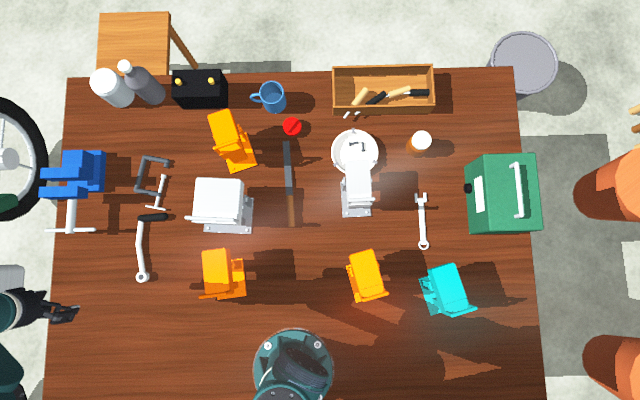

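View pics/side.png

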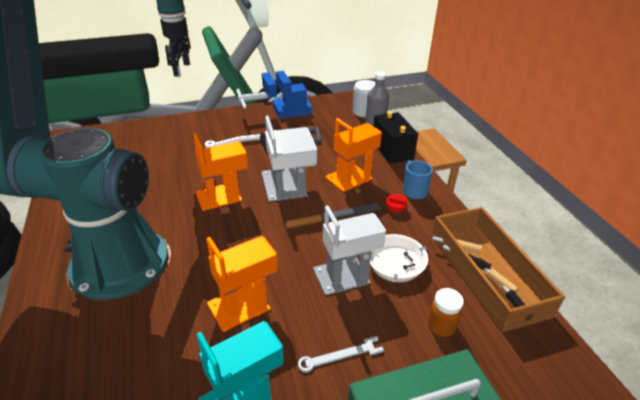

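Top view: the narrow caddy is at about (358,190), with its mouth up towards the ashtray (355,152) and its handle at about (357,208). The wide caddy is at (222,205). Orange and turquoise decoys stand around them.

Run:
```python
from h import *
for n in ('top','side'):
    z=np.load(n+'.npz'); m=ctrl.camera_model(n); P=pts(z['d'],m,m['T']); im=z['im'].astype(int)
    grey=(im.max(-1)-im.min(-1)<40)
    if n=='top':
        u=P[197,358]; print('seed',u)
        c0=P[185,358,:2]
    near=np.hypot(P[...,0]-c0[0],P[...,1]-c0[1])<0.11
    roof=grey&near&(abs(P[...,2]-.154)<.006)
    r=cv2.minAreaRect((P[roof][:,:2]*1000).astype(np.float32)); print(n,'roof',roof.sum(),r, P[roof].mean(0))
    bar=grey&near&(P[...,2]>.175)&(P[...,2]<.215)
    B=P[bar]; print('bar',len(B),B.mean(0),B.min(0),B.max(0))
    top=B[B[:,2]>.19]; print('bar top',len(top), top.mean(0) if len(top) else '',top.min(0),top.max(0), cv2.minAreaRect((top[:,:2]*1000).astype(np.float32)))
    ash=grey&(im.min(-1)>150)&(abs(P[...,2]-.029)<.006)&(np.hypot(P[...,0]-c0[0]-.1,P[...,1]-c0[1])<.11)
    A=P[ash]; 
    M=np.c_[2*A[:,:2],np.ones(len(A))]; s=np.linalg.lstsq(M,(A[:,:2]**2).sum(1),rcond=None)[0]; print('ash',len(A),s[:2],np.sqrt(s[2]+s[0]**2+s[1]**2))
```

```text
seed [ 0.49334126 -0.20093604  0.15492384]
top roof 927 ((536.0560302734375, -202.4029541015625), (128.1531219482422, 68.1334228515625), 1.2074168920516968) [ 0.53922542 -0.20338918  0.15234305]
bar 105 [ 0.47999077 -0.20363479  0.20117901] [ 0.47440781 -0.23930008  0.17620045] [ 0.48655798 -0.16869967  0.20718045]
bar top 100 [ 0.4801124  -0.20334758  0.20212139] [ 0.47440781 -0.23930008  0.19034901] [ 0.48655798 -0.16979849  0.20718045] ((480.58782958984375, -204.447998046875), (10.189006805419922, 69.4251937866211), 2.2451930046081543)
ash 324 [ 0.65546104 -0.20416306] 0.06959060402316228
side roof 1093 ((537.1783447265625, -206.0360565185547), (128.1697235107422, 71.41207122802734), 2.955310344696045) [ 0.53828524 -0.20826568  0.1519803 ]
bar 173 [ 0.48093841 -0.21335356  0.19623513] [ 0.47610093 -0.2451811   0.17500322] [ 0.48724992 -0.16993571  0.20577552]
bar top 132 [ 0.48091225 -0.21233916  0.2006708 ] [ 0.47610093 -0.24418812  0.1909783 ] [ 0.48724992 -0.16993571  0.20577552] ((481.6446228027344, -207.070068359375), (9.333320617675781, 74.27078247070312), 1.7543946504592896)
ash 408 [ 0.6562192  -0.20679628] 0.07034167881492874
```

The top and side views agree. The hinge is at about (0.551, -0.205), the yaw is about 1.5°, and the bar is at (0.481, -0.205, 0.198). I'll go over there at height, turning the tool -65°.

```bash
python3 -m jog '[{"tz":0.35,"tx":0.1},{"tz":0.7,"tx":0.2},{"tz":0.7,"tx":0.2}]' 85
python3 -m jog '[{"tx":0.15,"ty":-0.5,"rz":-0.026},{"tx":0.3,"ty":-1,"rz":-0.052},{"tx":0.3,"ty":-1,"rz":-0.052}]'
python3 -m jog '[{"tx":0.15,"ty":-0.5,"rz":-0.026},{"tx":0.3,"ty":-1,"rz":-0.052},{"tx":0.3,"ty":-1,"rz":-0.052}]'
python3 -m jog '[{"tx":0.15,"ty":-0.5,"rz":-0.026},{"tx":0.3,"ty":-1,"rz":-0.052},{"tx":0.3,"ty":-1,"rz":-0.052}]'
```

```text
validation failed for argument at $[0]...
validation failed for argument at $[0]...
validation failed for argument at $[0]...
validation failed for argument at $[0]...
```

Every row probably needs all six keys.

```bash
python3 -m jog '[{"tx":0.1,"ty":0,"tz":0.35,"rx":0,"ry":0,"rz":0},{"tx":0.2,"ty":0,"tz":0.7,"rx":0,"ry":0,"rz":0},{"tx":0.2,"ty":0,"tz":0.7,"rx":0,"ry":0,"rz":0}]' 85
python3 -m jog '[{"tx":0.15,"ty":-0.5,"tz":0,"rx":0,"ry":0,"rz":-0.026},{"tx":0.3,"ty":-1,"tz":0,"rx":0,"ry":0,"rz":-0.052},{"tx":0.3,"ty":-1,"tz":0,"rx":0,"ry":0,"rz":-0.052}]'
```

```text
clock: 0.4
ee_pos: [0.2633, 0.552, 0.3062]
tool_rot: [0.205, 0.979, 0.004, 0.002]
ft_force: [0.5, 0.4, 0.7]
opening: 0.0849
grasp_force: 0.0
clock: 0.7
ee_pos: [0.2906, 0.4445, 0.3001]
tool_rot: [0.286, 0.958, -0.002, -0.0]
ft_force: [0.6, 0.3, -0.1]
opening: 0.0852
grasp_force: 0.0
```

```bash
python3 -m jog '[{"tx":0.15,"ty":-0.5,"tz":0,"rx":0,"ry":0,"rz":-0.026},{"tx":0.3,"ty":-1,"tz":0,"rx":0,"ry":0,"rz":-0.052},{"tx":0.3,"ty":-1,"tz":0,"rx":0,"ry":0,"rz":-0.052}]'
python3 -m jog '[{"tx":0.15,"ty":-0.5,"tz":0,"rx":0,"ry":0,"rz":-0.026},{"tx":0.3,"ty":-1,"tz":0,"rx":0,"ry":0,"rz":-0.052},{"tx":0.3,"ty":-1,"tz":0,"rx":0,"ry":0,"rz":-0.052}]'
python3 -m jog '[{"tx":0.15,"ty":-0.5,"tz":0,"rx":0,"ry":0,"rz":-0.026},{"tx":0.3,"ty":-1,"tz":0,"rx":0,"ry":0,"rz":-0.052},{"tx":0.3,"ty":-1,"tz":0,"rx":0,"ry":0,"rz":-0.052}]'
python3 -m jog '[{"tx":0.15,"ty":-0.5,"tz":0,"rx":0,"ry":0,"rz":-0.026},{"tx":0.3,"ty":-1,"tz":0,"rx":0,"ry":0,"rz":-0.052},{"tx":0.3,"ty":-1,"tz":0,"rx":0,"ry":0,"rz":-0.052}]'
python3 -m jog '[{"tx":0.15,"ty":-0.5,"tz":0,"rx":0,"ry":0,"rz":-0.026},{"tx":0.3,"ty":-1,"tz":0,"rx":0,"ry":0,"rz":-0.052},{"tx":0.3,"ty":-1,"tz":0,"rx":0,"ry":0,"rz":-0.052}]'
python3 -m jog '[{"tx":0.15,"ty":-0.5,"tz":0,"rx":0,"ry":0,"rz":-0.026},{"tx":0.3,"ty":-1,"tz":0,"rx":0,"ry":0,"rz":-0.048},{"tx":0.3,"ty":-1,"tz":0,"rx":0,"ry":0,"rz":-0.048},{"tx":0.3,"ty":-1,"tz":0,"rx":0,"ry":0,"rz":-0.048}]'
python3 - <<'E'
from h import *
from scipy.spatial.transform import Rotation as R
o=ctrl.get_obs(); im,d,m=cam('wrist'); cv2.imwrite('pics/w1.png',im)
T=np.eye(4);T[:3,:3]=R.from_quat(o['tool_rot']).as_matrix();T[:3,3]=o['ee_pos']
print(np.degrees(np.arctan2(T[1,1],T[0,1])))
P=pts(d,m,T@m['mount'])
near=(np.hypot(P[...,0]-.481,P[...,1]+.205)<.06)&(d>0)
B=P[near&(P[...,2]>.19)&(P[...,2]<.212)]
r=P[near&(abs(P[...,2]-.154)<.006)]
print(len(B),B.mean(0),B.min(0),B.max(0),cv2.minAreaRect((B[:,:2]*1000).astype(np.float32)),r.mean(0))
E
```

```text
clock: 1.0
ee_pos: [0.3208, 0.3454, 0.3005]
tool_rot: [0.364, 0.932, -0.002, 0.0]
ft_force: [-0.9, 1.6, 0.3]
opening: 0.0852
grasp_force: 0.0
clock: 1.3
ee_pos: [0.3514, 0.2462, 0.3008]
tool_rot: [0.439, 0.899, -0.001, 0.0]
ft_force: [0.6, 0.4, -0.8]
opening: 0.0851
grasp_force: 0.0
clock: 1.6
ee_pos: [0.3822, 0.1465, 0.3011]
tool_rot: [0.51, 0.86, -0.001, 0.001]
ft_force: [0.5, 0.6, -0.1]
opening: 0.085
grasp_force: 0.0
clock: 1.9
ee_pos: [0.4128, 0.0466, 0.3012]
tool_rot: [0.579, 0.816, -0.0, 0.001]
ft_force: [-0.4, 0.2, -0.0]
opening: 0.0852
grasp_force: 0.0
clock: 2.2
ee_pos: [0.4432, -0.0531, 0.3012]
tool_rot: [0.643, 0.766, -0.0, 0.001]
ft_force: [-0.8, 0.0, 0.1]
opening: 0.085
grasp_force: 0.0
clock: 2.6
ee_pos: [0.4714, -0.1494, 0.3006]
tool_rot: [0.697, 0.717, 0.0, -0.001]
ft_force: [0.0, -0.6, -0.3]
opening: 0.0847
grasp_force: 0.0
1.614070461461105
789 [ 0.48235108 -0.2006765   0.20155053] [ 0.4768958  -0.24021578  0.19001127] [ 0.48860525 -0.16777347  0.20470949] ((482.732666015625, -203.97720336914062), (9.973666191101074, 72.45762634277344), 1.5669660568237305) [ 0.51094719 -0.20169985  0.15212365]
```

View pics/w1.png

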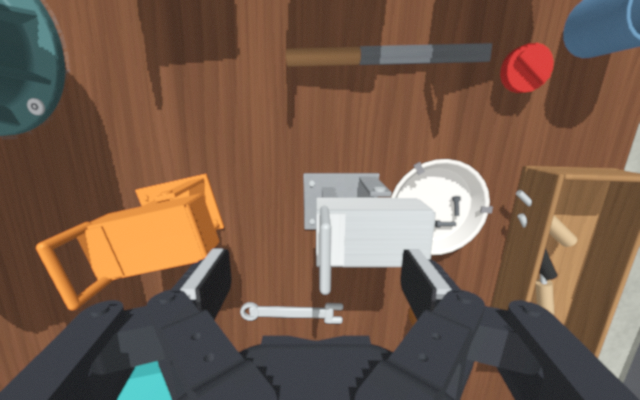

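The wrist view shows the bar at px (325,250) with the fingers astride it. It measures (0.4825, -0.204), yaw 1.6°. Next I descend over it and close to 13 mm, so the bar can turn freely between the pads.

```bash
python3 -m jog '[{"tx":0.11,"ty":-0.5,"tz":-0.1,"rx":0,"ry":0,"rz":0},{"tx":0.11,"ty":-0.55,"tz":-0.4,"rx":0,"ry":0,"rz":0},{"tx":0.11,"ty":-0.55,"tz":-0.5,"rx":0,"ry":0,"rz":0},{"tx":0.11,"ty":-0.55,"tz":-0.5,"rx":0,"ry":0,"rz":0}]'
python3 -m jog '[{"tx":0,"ty":0,"tz":-0.3,"rx":0,"ry":0,"rz":0},{"tx":0,"ty":0,"tz":-0.6,"rx":0,"ry":0,"rz":0},{"tx":0,"ty":0,"tz":-0.73,"rx":0,"ry":0,"rz":0},{"tx":0,"ty":0,"tz":-0.73,"rx":0,"ry":0,"rz":0}]'
python3 -m jog '[{"tx":0,"ty":0,"tz":0,"rx":0,"ry":0,"rz":0},{"tx":0,"ty":0,"tz":0,"rx":0,"ry":0,"rz":0},{"tx":0,"ty":0,"tz":0,"rx":0,"ry":0,"rz":0},{"tx":0,"ty":0,"tz":0,"rx":0,"ry":0,"rz":0},{"tx":0,"ty":0,"tz":0,"rx":0,"ry":0,"rz":0},{"tx":0,"ty":0,"tz":0,"rx":0,"ry":0,"rz":0},{"tx":0,"ty":0,"tz":0,"rx":0,"ry":0,"rz":0},{"tx":0,"ty":0,"tz":0,"rx":0,"ry":0,"rz":0}]' 13
python3 - <<'E'
from h import *
im,d,m=cam('wrist'); cv2.imwrite('pics/w2.png',im)
E
```

```text
clock: 3.05
ee_pos: [0.4801, -0.2023, 0.2495]
tool_rot: [0.697, 0.717, -0.0, -0.003]
ft_force: [0.5, 0.2, 0.4]
opening: 0.0848
grasp_force: 0.0
clock: 3.45
ee_pos: [0.4806, -0.2029, 0.1775]
tool_rot: [0.697, 0.717, -0.0, -0.002]
ft_force: [-0.8, 0.2, 0.1]
opening: 0.0847
grasp_force: 0.0
clock: 4.25
ee_pos: [0.4816, -0.2054, 0.1782]
tool_rot: [0.698, 0.717, -0.0, -0.0]
ft_force: [-0.6, -0.4, 0.5]
opening: 0.0133
grasp_force: 0.0
```

View pics/w2.png

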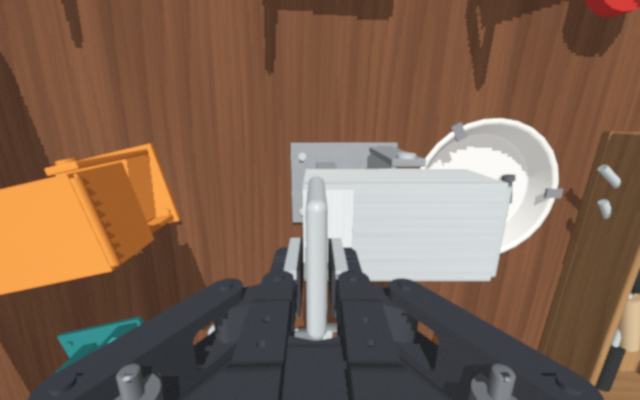

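The wrist view shows the bar (px 317,250) between the pads at (293,270) and (337,270). Now I tip along the arc at about 0.6 rad/s.

```bash
python3 -m jog '[{"tx":0.07,"ty":0.002,"tz":0.03,"rx":0,"ry":0,"rz":0},{"tx":0.14,"ty":0.004,"tz":0.07,"rx":0,"ry":0,"rz":0},{"tx":0.21,"ty":0.006,"tz":0.11,"rx":0,"ry":0,"rz":0},{"tx":0.28,"ty":0.008,"tz":0.14,"rx":0,"ry":0,"rz":0},{"tx":0.35,"ty":0.01,"tz":0.16,"rx":0,"ry":0,"rz":0},{"tx":0.42,"ty":0.012,"tz":0.18,"rx":0,"ry":0,"rz":0}]'
python3 -m jog '[{"tx":0.07,"ty":0.002,"tz":0.015,"rx":0,"ry":0,"rz":0},{"tx":0.14,"ty":0.004,"tz":0.025,"rx":0,"ry":0,"rz":0},{"tx":0.21,"ty":0.006,"tz":0.03,"rx":0,"ry":0,"rz":0},{"tx":0.28,"ty":0.008,"tz":0.03,"rx":0,"ry":0,"rz":0},{"tx":0.35,"ty":0.01,"tz":0.03,"rx":0,"ry":0,"rz":0},{"tx":0.4,"ty":0.011,"tz":0.028,"rx":0,"ry":0,"rz":0},{"tx":0.44,"ty":0.012,"tz":0.025,"rx":0,"ry":0,"rz":0}]'
python3 -m jog '[{"tx":0,"ty":0,"tz":0,"rx":0,"ry":0,"rz":0},{"tx":0,"ty":0,"tz":0,"rx":0,"ry":0,"rz":0},{"tx":0,"ty":0,"tz":0,"rx":0,"ry":0,"rz":0},{"tx":0,"ty":0,"tz":0,"rx":0,"ry":0,"rz":0},{"tx":0,"ty":0,"tz":0,"rx":0,"ry":0,"rz":0},{"tx":0,"ty":0,"tz":0,"rx":0,"ry":0,"rz":0},{"tx":0,"ty":0,"tz":0,"rx":0,"ry":0,"rz":0},{"tx":0,"ty":0,"tz":0,"rx":0,"ry":0,"rz":0},{"tx":0,"ty":0,"tz":0,"rx":0,"ry":0,"rz":0},{"tx":0,"ty":0,"tz":0,"rx":0,"ry":0,"rz":0}]'
python3 - <<'E'
from h import *
im,d,m=cam('side'); a=cv2.resize(im[150:330,260:500],None,fx=3,fy=3)
cv2.imwrite('pics/s2.png',a)
P=pts(d,m,m['T']); g=im.max(-1).astype(int)-im.min(-1)<40
b=g&(abs(P[...,1]+.205)<.035)&(P[...,0]>.48)&(P[...,0]<.66)&(P[...,2]>.06)&(P[...,2]<.175)
Q=P[b]; r=np.random.default_rng(0); best=(0,)
for _ in range(500):
    A=Q[r.choice(len(Q),3,False)]; n=np.cross(A[1]-A[0],A[2]-A[0]); 
    if np.linalg.norm(n)<1e-6: continue
    n/=np.linalg.norm(n); n*=np.sign(n[2]); c=(abs((Q-A[0])@n)<.003).sum()
    if c>best[0]: best=(c,n)
print(len(Q),best,np.degrees(np.arccos(best[1][2])))
E
```

```text
clock: 4.9
ee_pos: [0.5247, -0.2044, 0.1966]
tool_rot: [0.697, 0.717, 0.0, 0.0]
ft_force: [-1.4, -0.5, 0.8]
opening: 0.0133
grasp_force: 0.9
clock: 5.6
ee_pos: [0.5683, -0.203, 0.1986]
tool_rot: [0.697, 0.717, 0.0, -0.0]
ft_force: [-1.0, 0.0, -0.4]
opening: 0.0131
grasp_force: 0.3
clock: 6.6
ee_pos: [0.5677, -0.203, 0.1988]
tool_rot: [0.697, 0.717, -0.0, -0.0]
ft_force: [-0.4, -0.4, -0.8]
opening: 0.0128
grasp_force: 0.3
1726 (np.int64(880), array([0.01873067, 0.99858332, 0.04980476])) 87.14521667866836
```

View pics/s2.png

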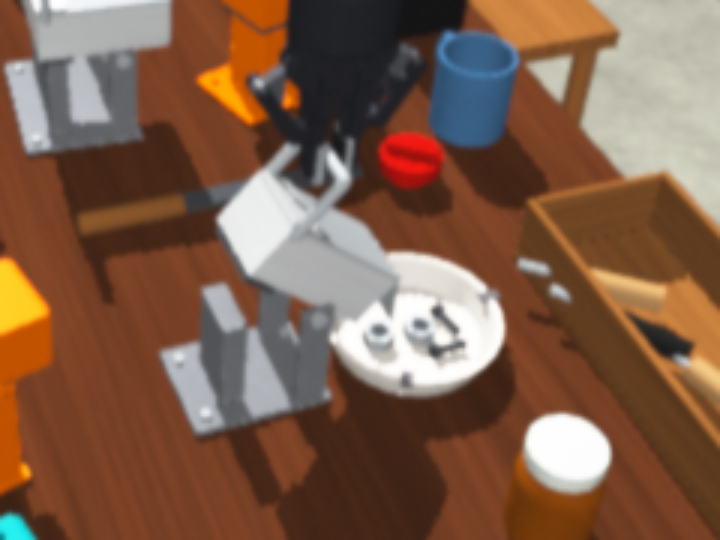

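The side view shows the caddy tipped about 40° and both nuts (crop px 380,335 and 420,328) in the ashtray. I'll lower it by the reverse path.

```bash
python3 -m jog '[{"tx":-0.06,"ty":-0.002,"tz":0.004,"rx":0,"ry":0,"rz":0},{"tx":-0.12,"ty":-0.003,"tz":0.005,"rx":0,"ry":0,"rz":0},{"tx":-0.18,"ty":-0.005,"tz":0.005,"rx":0,"ry":0,"rz":0},{"tx":-0.24,"ty":-0.007,"tz":0.004,"rx":0,"ry":0,"rz":0},{"tx":-0.3,"ty":-0.008,"tz":0,"rx":0,"ry":0,"rz":0},{"tx":-0.36,"ty":-0.01,"tz":-0.01,"rx":0,"ry":0,"rz":0},{"tx":-0.42,"ty":-0.012,"tz":-0.022,"rx":0,"ry":0,"rz":0},{"tx":-0.44,"ty":-0.012,"tz":-0.025,"rx":0,"ry":0,"rz":0}]'
python3 -m jog '[{"tx":-0.06,"ty":-0.002,"tz":-0.015,"rx":0,"ry":0,"rz":0},{"tx":-0.12,"ty":-0.003,"tz":-0.035,"rx":0,"ry":0,"rz":0},{"tx":-0.18,"ty":-0.005,"tz":-0.06,"rx":0,"ry":0,"rz":0},{"tx":-0.23,"ty":-0.006,"tz":-0.08,"rx":0,"ry":0,"rz":0},{"tx":-0.28,"ty":-0.008,"tz":-0.105,"rx":0,"ry":0,"rz":0},{"tx":-0.32,"ty":-0.009,"tz":-0.125,"rx":0,"ry":0,"rz":0},{"tx":-0.36,"ty":-0.01,"tz":-0.15,"rx":0,"ry":0,"rz":0},{"tx":-0.39,"ty":-0.011,"tz":-0.165,"rx":0,"ry":0,"rz":0},{"tx":-0.42,"ty":-0.012,"tz":-0.18,"rx":0,"ry":0,"rz":0},{"tx":-0.43,"ty":-0.012,"tz":-0.18,"rx":0,"ry":0,"rz":0}]'
python3 -m jog '[{"tx":0,"ty":0,"tz":0,"rx":0,"ry":0,"rz":0},{"tx":0,"ty":0,"tz":0,"rx":0,"ry":0,"rz":0},{"tx":0,"ty":0,"tz":0,"rx":0,"ry":0,"rz":0}]'
python3 - <<'E'
from h import *
im,d,m=cam('side'); P=pts(d,m,m['T']); g=im.max(-1).astype(int)-im.min(-1)<40
b=g&(abs(P[...,1]+.205)<.028)&(P[...,0]>.5)&(P[...,0]<.59)&(abs(P[...,2]-.152)<.02)
Q=P[b]; c=np.linalg.lstsq(np.c_[Q[:,:2],np.ones(len(Q))],Q[:,2],rcond=None)[0]
print(len(Q),Q.mean(0),'slope',c)
E
```

```text
clock: 7.45
ee_pos: [0.5227, -0.2042, 0.196]
tool_rot: [0.698, 0.717, -0.0, -0.0]
ft_force: [-1.5, 0.1, -0.7]
opening: 0.0131
grasp_force: 0.6
clock: 8.45
ee_pos: [0.4809, -0.2056, 0.1783]
tool_rot: [0.698, 0.717, 0.0, 0.0]
ft_force: [0.4, -0.0, 0.3]
opening: 0.013
grasp_force: 0.0
clock: 8.75
ee_pos: [0.4811, -0.2056, 0.1785]
tool_rot: [0.697, 0.717, 0.0, 0.0]
ft_force: [0.8, -0.5, -0.3]
opening: 0.0128
grasp_force: 0.0
644 [ 0.54646961 -0.20621982  0.15160481] slope [-0.00560684 -0.00342831  0.15396179]
```

The roof is level (slope -0.006) and nothing loads the fingers. I open, rise straight up and check.

```bash
python3 -m jog '[{"tx":0,"ty":0,"tz":0,"rx":0,"ry":0,"rz":0},{"tx":0,"ty":0,"tz":0,"rx":0,"ry":0,"rz":0},{"tx":0,"ty":0,"tz":0,"rx":0,"ry":0,"rz":0},{"tx":0,"ty":0,"tz":0,"rx":0,"ry":0,"rz":0},{"tx":0,"ty":0,"tz":0,"rx":0,"ry":0,"rz":0},{"tx":0,"ty":0,"tz":0,"rx":0,"ry":0,"rz":0}]' 60
python3 -m jog '[{"tx":0,"ty":0,"tz":0.25,"rx":0,"ry":0,"rz":0},{"tx":0,"ty":0,"tz":0.6,"rx":0,"ry":0,"rz":0},{"tx":0,"ty":0,"tz":1,"rx":0,"ry":0,"rz":0},{"tx":0,"ty":0,"tz":1,"rx":0,"ry":0,"rz":0},{"tx":0,"ty":0,"tz":1,"rx":0,"ry":0,"rz":0}]'
python3 - <<'E'
from h import *
im,d,m=cam('side'); cv2.imwrite('pics/s3.png',cv2.resize(im[100:330,250:500],None,fx=2.5,fy=2.5))
E
```

```text
clock: 9.4
ee_pos: [0.4807, -0.2054, 0.1783]
tool_rot: [0.697, 0.717, -0.0, -0.0]
ft_force: [0.3, -0.0, 0.9]
opening: 0.0599
grasp_force: 0.0
clock: 9.9
ee_pos: [0.4813, -0.2058, 0.2793]
tool_rot: [0.697, 0.717, 0.0, 0.001]
ft_force: [-0.4, -0.9, 0.1]
opening: 0.0601
grasp_force: 0.0
```

View pics/s3.png

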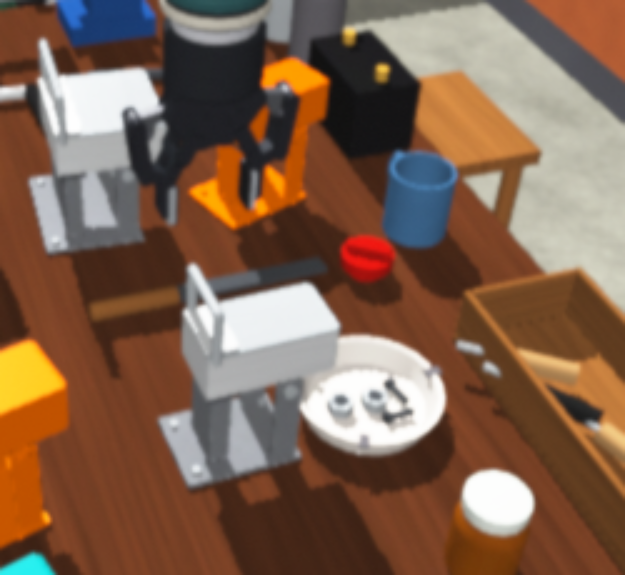

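The side view shows the caddy level, both nuts in the ashtray (340,403 and 375,399), and the gripper clear.

```bash
python3 -c "
from workcell import ctrl
print(ctrl.sign_off())"
```

```text
the job is handed in; nothing more can be done
None
```

The job is handed in: both nuts lie in the ashtray, the narrow caddy is back level and released, the wide caddy was never touched and the ashtray was left alone; the sign-off returned no verdict.

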